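# Lay a sample block on a rack-and-pinion stage and set it to the index without backlash

### The arm

A 6-joint arm with a two-finger parallel gripper is mounted at the origin on a cart in front of the work surface, level with it; the furniture and walls round the work are solid. World frame = base frame: x ahead of the robot, y to its left, z up, the work surface at z = 0. Lengths are in mm, angles in degrees, forces in N, time in s.
With the tool pointing down it reaches from about 300 to 850 mm from the base axis. Payload 4.2 kg.
Tool frame: the origin (TCP) lies at the centre of the arm's flange, where the gripper is bolted on; the fingertips stand 191 mm ahead of it and the grasp point (between the pads) lies 172 mm ahead of it; z points along the fingers, y is the direction in which the jaws open and shut (so a half turn about z gives the same grasp; the last joint's range is limited). The gripper opens to 91 mm and grips with 3 to 60 N. Pads are 32 mm wide; open, the fingers measure 118 mm over their backs; the gripper's body (76 mm by 178 mm) begins 60 mm behind the grasp point.
Start: joints at [-70.588, 18.312, 89.639, -0, 72.044, -1.146], TCP at [201.91, -538.382, 404.776] pointing down, gripper open.
Joint ranges: [-177.97, 177.97], [-48.28, 115.42], [12.27, 149.76], [-77.06, 257.06], [2.81, 150.46], [-146.56, 146.56]. Speed limits (degrees/s): [147.25, 147.25, 180, 180, 180, 180].

### API

Orientations are given as [roll, pitch, yaw] about the fixed x, y, z axes, in that order (R = Rz(yaw) Ry(pitch) Rx(roll)).
In Python, from workcell import status, vision, ticket gives the robot as it stands.
- The arm moves only by the shell command python3 -m jog 'ROWS' [FORCE]. ROWS is JSON, a list of rows, each a list of 7 numbers: the finger opening in m, from 0 to 0.0912, then the shift along the tool's x, y, z in m, then the turn, a rotation vector about the tool's x, y, z in rad. A call has 1 to 12 rows; each row shifts and turns the commanded pose from where the row before left it, along the tool's axes as they then stand; what a row does not reach is not made up. A row lasts 1/8 s, in which the tool goes at most 62.5 mm and 10.7 degrees, less where a joint would pass 70% of its speed; a pose out of reach is approached as far as the arm can. A call with a gripper value outside its range is refused whole. The fingers move at their own pace and stop on an object; FORCE is the grip in N (left out, the last holds). Time passes only in rows, so rows that do not move let the fingers close. It gives the time, the measured TCP pose, the force and the opening at its end, in the units of the state.
- status.state(): the state, without advancing time (a new reading comes with each control period).
- vision.grab_frame(name): name is "side" or "top"; returns a dict with "color" (400x640x3 uint8, blue, green, red), "depth" (400x640 float32, mm along the optical axis (not along the pixel's ray), 0 where there is no reading), "fov_y" (degrees; the focal length in pixels is half the picture's height over the tangent of half this angle, whatever the lens; pixels are square), "cx", "cy" (the principal point, pixels), "pose" (4x4, takes a point from camera to world coordinates). Camera axes: x right, y down, z forward; pixel columns grow to the right and rows downward; lengths in mm; the calibration is good to about 2 mm. A picture is of the moment at which its call begins.
- ticket.job_done(): hands the job in, once; it reports no verdict.
Trained networks look in the newest picture that a camera, given by its name, has taken for a name from the list of things; names that differ only in an ending like _2 or _b are one class to them, and where a whole thing is asked for, a point or a joint stands for the part that bears it (a point fixed in the world has none). Each returns a list of dicts, best first, with "p" (0 to 1); they miss things now and then, are a little off and sometimes report something else, mostly with a low value. They report only what shows in the picture. A call takes as long as a camera call. They do not tell look-alikes from the thing itself.
- vision.find_in(camera, label): "location" ([x, y, z] in mm, in world coordinates, good to about 4 mm: the middle of the surface that is visible of it).
- vision.silhouettes(camera, label): "pixels" (400x640 bool, what is visible of it).
The state is a dict: "time_s": time; "qpos": joint angles; "qvel": joint speeds; "effort": joint torques, N m; "ee_pos": TCP position; "ee_rot": TCP orientation; "force": force on the tool from outside, world axes, zero at the start; "torque": the same for the moment, N m; "gripper_width": finger opening in mm.
Only numpy, scipy, OpenCV 4.12 (cv2) and the standard library are available. Lean on these libraries where they do the work, as an engineer would, in place of code of your own. Each camera call takes 0.05 s, during which the arm holds its last target.

### The job

Stand the grooved steel block upright on the low front sill of the stage's table and let go of it, then tip it away from you over the step so that it lies flat and square on the middle of the raised bed with its grooved face up. Then use the handwheel to wind the table to the left until its pointer is well past the index clip (at least 5 mm), and finally turn the wheel clockwise only, so that the table comes back to the right and the pointer stops at the index with the wheel's play taken up in that direction. Leave the bottle, beaker, bulb, tip box and timer around the stage where they are.

Things in the scene. Friction and masses are not known exactly. Their poses are not given: they have to be found in the camera images.
- block: Loose plain steel block, 40 x 50 x 110 mm (own x, y, z), about 0.5 kg, standing on its 40 x 50 end on the worktop to the left of the stage. Origin: centre of its underside; own z runs up its length. Its -x face (50 x 110 mm), turned roughly to the robot at the start, has a groove 16 mm wide, 7 mm deep along the middle of its whole length; the other faces are plain.
- block_mid (a point): The middle of the block, 55 mm above its origin along its own z.
- stage: Fixed positioning stage, grey base plate 225 x 310 mm (x, y), 14 mm thick. Origin on the worktop; own x points away from the robot, y to the left along the table's travel. The base spans x -125 to 100, y -175 to 135 mm. The table's middle line lies at y = joint table. The handwheel's axis, at the right end, is at x = 0, y = -130 mm.
- table (a joint): Travel of the aluminium table along the stage's y (m), growing to the left, range -0.02 to 0.062; starts at 0. It moves only with the pinion, 15 mm per radian. The table is 90 mm wide in y; in the stage's x it has a low front sill (-95 to -30 mm), a step up to a raised bed (-30 to 82 mm), and a back stop 10 mm high.
- sill_mid (a point): Centre of the top of the table's front sill (65 x 90 mm), 36 mm above the worktop; moves with the table, axes as the stage's. A block standing on the sill and pushed near its top away from the robot is caught by the edge of the 12 mm step and tips over on to the bed.
- bed_mid (a point): Centre of the top of the raised bed (112 x 90 mm), 48 mm above the worktop, 12 mm above the sill; moves with the table, axes as the stage's.
- table_pointer (a point): Tip of the small black pointer in the middle of the table's front edge, 30 mm above the worktop; moves with the table.
- index: The fixed index: a black clip 16 mm wide with a point, clamped on the base's front edge, somewhere to the left of the pointer at the start (10 to 24 mm). Its axes are the stage's.
- index_tip (a point): Tip of the index clip's point, 30 mm above the worktop and 3 mm in front of the pointer's path. The pointer is at the index when both have the same position along the stage's y.
- wheel_bar (a point): Middle of the top of the handwheel's grip bar, on the wheel's vertical axis; x along the bar, y across. Steel bar 74 long, 16 wide, 31 mm high (top 98 mm above the worktop), upright on a black disc 90 mm across (top at 67 mm). Counter-clockwise from above winds the table left, clockwise right. Needs about 0.15 N m once the play is taken up; stays where it is left.
- pinion (a joint): Angle of the pinion under the wheel (rad), growing counter-clockwise; starts at 0. table = 0.015 m times this angle.
- handwheel (a joint): Angle of the wheel relative to the pinion (rad), counter-clockwise positive: the play between the two, free from -0.25 to 0.25. The wheel first turns through this play alone, then takes the pinion along: 0.25 while winding left, -0.25 while winding right. Starts anywhere in it.
- bottle: White plastic bottle with a black cap, 92 mm wide, 152 mm high, behind on the left; bystander, origin at its underside.
- beaker: Tall glass beaker, 75 mm wide, 126 mm high, on the left; bystander, origin at its underside.
- pipette_bulb: Pipette bulb, 50 mm wide, 72 mm high, on the right; bystander, origin at its underside.
- tip_box: Pipette tip box, 120 x 91 x 77 mm, behind on the right; bystander, origin at its underside.
- timer: Bench timer with three keys, 62 x 66 x 19 mm, in front on the right; bystander, origin at its underside.
Not all that is in view belongs to the job. There is more than one size of the block; the job needs the largest.

How it is judged:
By the outcome, as a careful person would: the job done as asked, in the order asked, and still so for the second after the job is handed in, with the robot touching nothing.
It also fails if it takes over 72 s, if anything falls off the work surface, if the arm or the gripper's body presses on something with over 40 N, if the wrist force passes 120 N, or if a joint passes its speed limit or range.

## Working session

There is one attempt and no reset: what is moved stays moved. The work goes in short steps, Python scripts to look and compute and a shell command to move; the robot and the scene stay as the last step left them, time stands still between calls to the robot, and variables do not carry over. Pictures are saved under pics/ and viewed, and the job is handed in when it is done.

```bash
ls; mkdir -p pics
python3 - <<'E'
from workcell import status, vision
import cv2
print(status.state())
for n in ("side","top"):
    f=vision.grab_frame(n); cv2.imwrite(f"pics/{n}0.png",f["color"])
    print(n,f["fov_y"],f["cx"],f["cy"],f["pose"].round(3).tolist())
    for l in ["block","stage","sill_mid","bed_mid","table_pointer","index","index_tip","wheel_bar","timer","beaker"]:
        print(l,[([round(x) for x in d["location"]],round(d["p"],2)) for d in vision.find_in(n,l)])
E
```

```text
pics
{'time_s': 0.0, 'qpos': array([-7.05877204e+01,  1.83512251e+01,  8.97058707e+01, -1.10781070e-03,
        7.20417381e+01, -1.14706961e+00]), 'qvel': array([-0.00709866, -0.13229726,  0.03493449, -0.00286435,  0.09601169,
       -0.07911521]), 'effort': array([-2.35036074e-03, -4.12476790e+01, -2.31978124e+01,  7.23236147e-02,
        4.57358616e-02, -1.33881108e-04]), 'ee_pos': array([ 201.8608687 , -538.23045069,  403.92777448]), 'ee_rot': array([-1.79901165e+02, -9.25499631e-04,  2.05596908e+01]), 'force': array([-0.25201905, -0.98830215, -0.83155493]), 'torque': array([-0.00146358, -0.00572325, -0.00952355]), 'gripper_width': 91.09071230744507}
side 51.162550465279224 328.0183069275223 197.69367770009592 [[0.837, -0.232, 0.495, -179.775], [-0.546, -0.396, 0.738, -1045.755], [0.025, -0.888, -0.459, 779.295], [0.0, 0.0, 0.0, 1.0]]
block [([496, 225, 63], 0.71), ([582, 244, 50], 0.71), ([421, 248, 51], 0.7)]
stage [([554, 30, 17], 0.68)]
sill_mid [([516, 38, 39], 0.52)]
bed_mid [([521, 36, 37], 0.49)]
table_pointer [([516, 36, 35], 0.75)]
index [([422, -416, 15], 0.22)]
index_tip []
wheel_bar []
timer [([422, -414, 16], 0.89)]
beaker [([543, 487, 82], 0.61)]
top 52.128100220012875 316.6091543630128 199.5883360748978 [[0.024, -0.99, 0.136, 372.294], [-1.0, -0.025, -0.005, 30.221], [0.009, -0.136, -0.991, 1411.406], [0.0, 0.0, 0.0, 1.0]]
block [([501, 245, 112], 0.83), ([426, 257, 86], 0.7), ([577, 258, 83], 0.63)]
stage [([563, -2, 12], 0.63)]
sill_mid [([578, 14, 50], 0.93)]
bed_mid [([582, 19, 48], 0.66)]
table_pointer [([583, 16, 49], 0.95), ([502, 248, 109], 0.59)]
index [([500, 244, 111], 0.26)]
index_tip []
wheel_bar [([566, -108, 69], 0.64), ([660, 391, 100], 0.35)]
timer [([429, -397, 13], 0.72)]
beaker [([545, 516, 69], 0.93)]
```

View pics/side0.png

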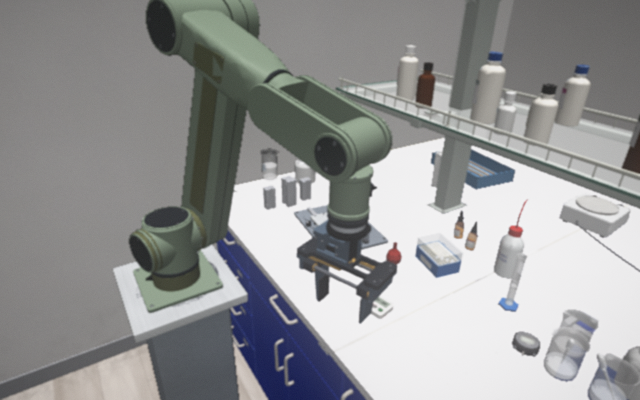

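View pics/top0.png

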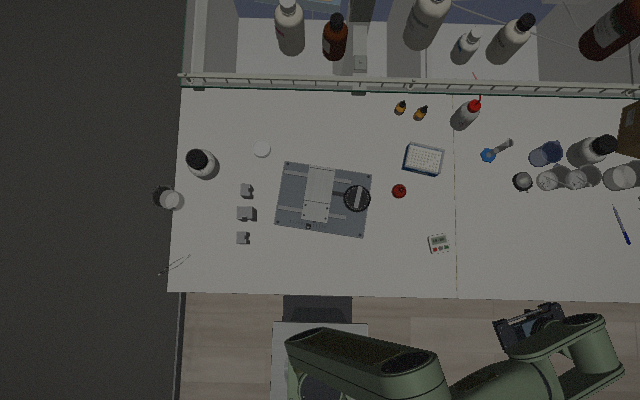

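Run:
```python
from workcell import status, vision
import cv2,numpy as np
a=[vision.grab_frame("top") for _ in range(8)]
print(np.std([f["color"][200:230,290:320].astype(float) for f in a],axis=0).mean())
c=np.mean([f["color"] for f in a],axis=0)
np.save("top0.npy",c); np.save("top0d.npy",np.median([f["depth"] for f in a],axis=0))
c=np.clip(c*1.3,0,255).astype(np.uint8)
cv2.imwrite("pics/t_stage.png",cv2.resize(c[150:250,265:385],None,fx=6,fy=6,interpolation=cv2.INTER_CUBIC))
cv2.imwrite("pics/t_blk.png",cv2.resize(c[170:260,215:295],None,fx=6,fy=6,interpolation=cv2.INTER_CUBIC))
s=vision.grab_frame("side")["color"]
cv2.imwrite("pics/s_blk.png",cv2.resize(s[145:255,255:395],None,fx=5,fy=5,interpolation=cv2.INTER_CUBIC))
```

```text
1.9631543908233895
```

View pics/t_stage.png

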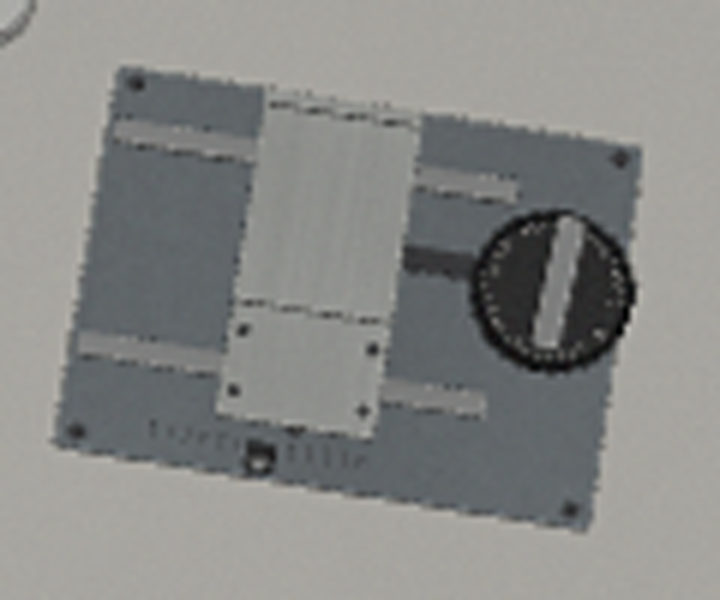

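View pics/t_blk.png

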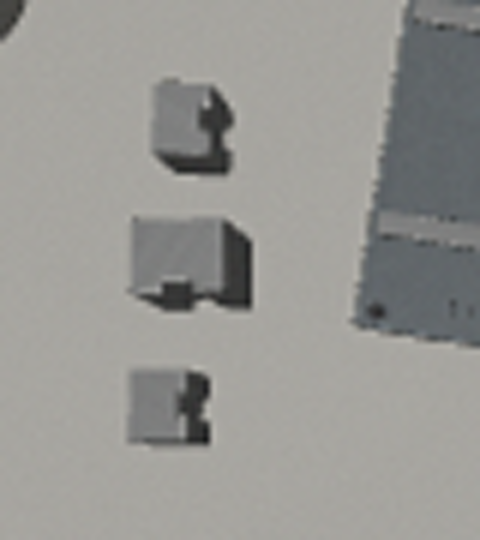

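View pics/s_blk.png

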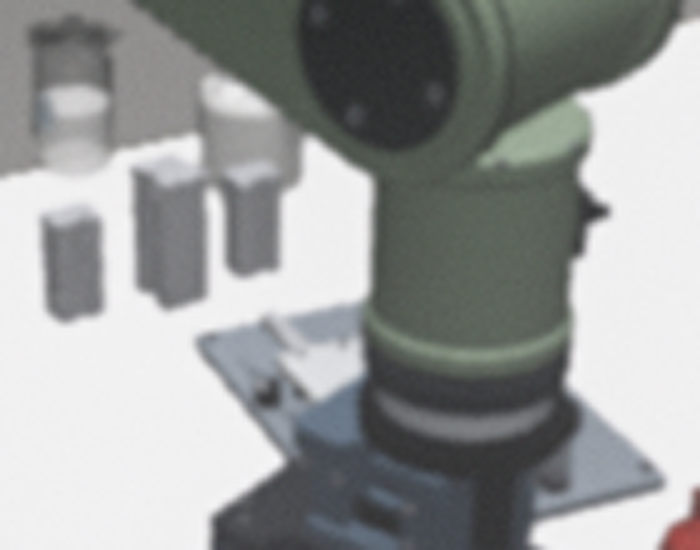

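```bash
cat > h.py <<'E'
import numpy as np,cv2
from workcell import vision,status
from scipy.optimize import least_squares
from scipy.ndimage import map_coordinates
_f=None
class Cam:
    def __init__(s,f):
        s.P=np.array(f["pose"]);s.h=f["color"].shape[0];s.f=s.h/2/np.tan(np.radians(f["fov_y"]/2));s.cx=f["cx"];s.cy=f["cy"]
    def proj(s,X):
        X=np.atleast_2d(X);c=(X-s.P[:3,3])@s.P[:3,:3]
        return np.c_[s.f*c[:,0]/c[:,2]+s.cx,s.f*c[:,1]/c[:,2]+s.cy]
    def back(s,uv,z):
        uv=np.atleast_2d(uv);d=np.c_[(uv[:,0]-s.cx)/s.f,(uv[:,1]-s.cy)/s.f,np.ones(len(uv))]@s.P[:3,:3].T
        return s.P[:3,3]+d*((z-s.P[2,3])/d[:,2])[:,None]
def avg(n,k=4):
    a=[vision.grab_frame(n) for _ in range(k)]
    return Cam(a[0]),np.mean([f["color"] for f in a],axis=0),np.median([f["depth"] for f in a],axis=0)
def rot(y): c,s=np.cos(y),np.sin(y); return np.array([[c,-s],[s,c]])
def edgefit(cam,img,p0,segs,z,span=8,n=40):
    """segs: list of ((x0,y0),(x1,y1), outward normal) in own frame; finds strongest gradient within +-span mm"""
    g=cv2.GaussianBlur(img.mean(axis=2).astype(np.float32) if img.ndim==3 else img.astype(np.float32),(0,0),0.6)
    p=np.array(p0,float)
    for sp in (span,span*.6,span*.5):
        pts=[];nr=[];own=[]
        t=np.arange(-sp,sp+.01,.25)
        for a,b,nn in segs:
            a,b,nn=map(np.array,(a,b,nn))
            for k in np.linspace(0.04,.96,n):
                o=a+(b-a)*k
                q=(o+t[:,None]*nn)@rot(p[2]).T+p[:2]
                uv=cam.proj(np.c_[q,np.full(len(q),z)])
                v=map_coordinates(g,[uv[:,1],uv[:,0]],order=1)
                d=np.abs(np.gradient(v)); d=np.convolve(d,np.ones(9)/9,'same')
                if d.max()<0.15: continue
                i=d.argmax(); w=d[max(0,i-10):i+11]**2
                tt=(t[max(0,i-10):i+11]*w).sum()/w.sum()
                own.append(o);nr.append(nn);pts.append((o+tt*nn)@rot(p[2]).T+p[:2])
        own,nr,pts=map(np.array,(own,nr,pts))
        r=lambda p:(((pts-p[:2])@rot(p[2])-own)*nr).sum(1)
        s=least_squares(r,p,loss='soft_l1',f_scale=.7,x_scale=[1,1,.01]);p=s.x
    return p,np.median(np.abs(r(p))),len(pts)
E
python3 - <<'E'
from h import *
c=Cam(vision.grab_frame("top"));img=np.load("top0.npy");d=np.load("top0d.npy")
cr=np.array([[120,68],[640,148],[588,530],[55,445]])/6+[265,150]-.4
w=c.back(cr,14);print(w.round(1))
L=[((-125,135),(100,135),(0,1)),((-125,-175),(-125,135),(-1,0)),((-125,-175),(0-60,-175),(0,-1)),((100,-175),(100,-60),(1,0)),((100,60),(100,135),(1,0))]
yaw=np.arctan2(*(w[1]-w[2])[1::-1][:2]); R=rot(yaw); o=(w.mean(0)[:2]-R@[-12.5,-20])
print(o,np.degrees(yaw))
p=edgefit(c,img,[*o,yaw],L,14);print("stage",p, np.degrees(p[0][2]))
np.save("stage.npy",p[0])
cb=np.array([[132,217],[224,217],[224,285],[132,290]])/6+[215,170]-.4
w=c.back(cb,110);print(w.round(1))
L=[((-20,25),(20,25),(0,1)),((-20,-25),(20,-25),(0,-1)),((20,-25),(20,25),(1,0)),((-20,-25),(-20,-10),(-1,0)),((-20,10),(-20,25),(-1,0))]
m=w.mean(0)
for y in (0,-.1): print("block",edgefit(c,img,[m[0],m[1],y],L,110,span=6))
for u,v in ((246,190),(246,213),(243,238),(320,190),(355,198),(318,212),(300,190)):
    z=d[v,u]; X=np.array([(u-c.cx)/c.f*z,(v-c.cy)/c.f*z,z,1]);print(u,v,(c.P@X)[:3].round(1))
E
```

```text
[[ 697.2  137.5   14. ]
 [ 657.7 -165.7   14. ]
 [ 435.9 -137.5   14. ]
 [ 476.7  166.9   14. ]]
[581.78338475  18.57808197] -7.25240328651345
stage (array([ 5.82093972e+02,  1.88579329e+01, -1.31677556e-01]), np.float64(0.6338350687051388), 200) -7.544568241625518
[[524.2 278.5 110. ]
 [525.4 229.5 110. ]
 [489.1 227.9 110. ]
 [485.2 276.5 110. ]]
block (array([ 5.01927225e+02,  2.53946590e+02, -2.21255912e-02]), np.float64(0.9515809562408162), 200)
block (array([ 5.01938398e+02,  2.53945890e+02, -2.42808470e-02]), np.float64(0.9019557555147397), 200)
246 190 [579.8 255.   85.8]
246 213 [501.7 247.4 110.1]
243 238 [422.8 256.9  87.5]
320 190 [592.   12.   48.5]
355 198 [ 560.9 -101.7   96.6]
318 212 [518.7  16.9  35.2]
300 190 [595.9  80.7  13.6]
```

```bash
cat >> h.py <<'E'
def rect(cam,img,p,z,xr,yr,res=.25):
    # rows: x descending ; cols: y descending (left = +y)
    xs=np.arange(xr[1],xr[0],-res);ys=np.arange(yr[1],yr[0],-res)
    X,Y=np.meshgrid(xs,ys,indexing='ij')
    q=np.c_[X.ravel(),Y.ravel()]@rot(p[2]).T+p[:2]
    uv=cam.proj(np.c_[q,np.full(len(q),z)]).astype(np.float32)
    return xs,ys,cv2.remap(img.astype(np.float32),uv[:,0].reshape(X.shape),uv[:,1].reshape(X.shape),cv2.INTER_CUBIC)
E
python3 - <<'E'
from h import *
c=Cam(vision.grab_frame("top"));img=np.load("top0.npy");p=np.load("stage.npy")
xs,ys,r=rect(c,img,p,30,(-130,-80),(-60,60),.16)
v=np.clip(r*1.8,0,255).astype(np.uint8)
for y in range(-50,60,10):
    j=int((60-y)/.16); cv2.line(v,(j,0),(j,8),(0,0,255) if y==0 else (0,255,0),1)
cv2.imwrite("pics/rect30.png",v)
g=cv2.cvtColor(r.astype(np.float32),cv2.COLOR_BGR2GRAY)
for x in range(-84,-128,-2):
    i=int((-80-x)/.16); row=g[i-3:i+4].mean(0)
    print(x,[int(row[int((60-y)/.16)]) for y in range(34,-14,-2)])
E
```

```text
-84 [115, 113, 111, 110, 110, 110, 110, 110, 109, 109, 110, 109, 109, 110, 112, 112, 111, 110, 109, 109, 111, 111, 110, 109]
-86 [111, 112, 112, 110, 110, 109, 110, 110, 109, 110, 111, 110, 110, 111, 112, 111, 110, 110, 110, 110, 110, 111, 110, 110]
-88 [113, 113, 113, 111, 110, 110, 111, 112, 112, 112, 113, 112, 112, 112, 111, 111, 111, 111, 112, 113, 113, 113, 112, 112]
-90 [112, 112, 110, 113, 118, 119, 118, 116, 115, 114, 113, 112, 110, 111, 118, 121, 120, 120, 119, 118, 115, 113, 112, 112]
-92 [105, 109, 102, 109, 118, 113, 106, 103, 99, 93, 100, 110, 102, 106, 119, 120, 109, 103, 98, 87, 90, 105, 107, 107]
-94 [91, 96, 90, 90, 90, 80, 73, 79, 79, 71, 82, 97, 91, 88, 91, 78, 62, 61, 64, 51, 62, 89, 95, 92]
-96 [80, 80, 79, 74, 68, 61, 60, 70, 74, 70, 75, 81, 79, 74, 66, 50, 37, 38, 46, 51, 65, 77, 80, 77]
-98 [76, 75, 76, 75, 73, 72, 73, 76, 76, 75, 74, 74, 74, 73, 72, 66, 55, 49, 50, 62, 75, 75, 74, 73]
-100 [76, 77, 77, 77, 78, 80, 82, 81, 79, 77, 76, 76, 76, 75, 78, 77, 71, 66, 65, 70, 74, 76, 76, 74]
-102 [77, 78, 78, 77, 79, 79, 78, 76, 73, 76, 81, 82, 80, 77, 77, 77, 75, 7
[... 557 characters left out ...]
, 75, 54, 43, 49, 56, 60, 59, 49, 31, 40, 69, 81, 77, 73, 72, 75, 76, 75, 75, 76]
-116 [77, 77, 79, 74, 64, 51, 50, 68, 88, 93, 83, 61, 47, 54, 71, 80, 78, 77, 77, 77, 76, 75, 76, 77]
-118 [78, 77, 80, 74, 61, 45, 41, 72, 103, 106, 86, 53, 45, 57, 70, 80, 78, 78, 77, 76, 75, 75, 76, 77]
-120 [78, 78, 80, 77, 69, 51, 36, 53, 73, 75, 58, 30, 31, 53, 69, 78, 77, 77, 78, 76, 74, 76, 76, 76]
-122 [72, 75, 81, 83, 81, 65, 44, 40, 49, 51, 45, 36, 47, 66, 75, 74, 75, 76, 75, 74, 74, 71, 68, 73]
-124 [69, 78, 85, 89, 85, 69, 52, 48, 58, 59, 57, 69, 83, 90, 87, 81, 76, 69, 64, 66, 75, 72, 68, 77]
-126 [98, 95, 91, 93, 85, 74, 71, 77, 89, 92, 93, 106, 113, 104, 95, 94, 87, 81, 78, 85, 98, 102, 102, 99]
```

View pics/rect30.png

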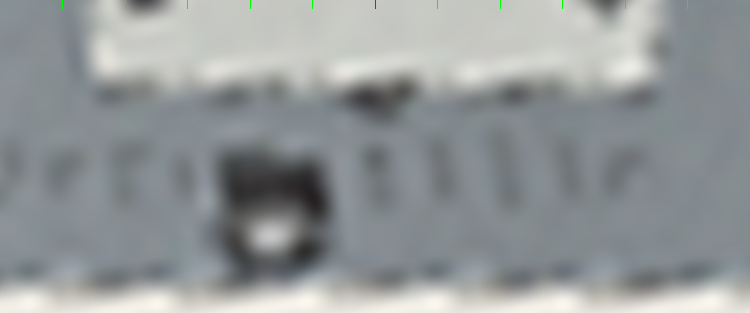

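```bash
python3 -m jog '[[0.09,0,0,0,0,0,0.1275],[0.09,0,0,0,0,0,0.1275],[0.09,0,0,0,0,0,0.1275],[0.09,0.0201,-0.0571,0,0,0,0],[0.09,0.0201,-0.0571,0,0,0,0],[0.09,0.0201,-0.0571,0,0,0,0],[0.09,0.0201,-0.0571,0,0,0,0],[0.09,0.0201,-0.0571,0,0,0,0],[0.09,0.0201,-0.0571,0,0,0,0],[0.09,0.0201,-0.0571,0,0,0,0],[0.09,0.0201,-0.0571,0,0,0,0],[0.09,0.0201,-0.0571,0,0,0,0]]' 15
cat >> h.py <<'E'
from scipy.spatial.transform import Rotation as Ro
def go(t,yaw):
    """needed shift in tool axes (after turning to yaw) to TCP t, and the turn"""
    s=status.state();R=Ro.from_euler('xyz',s["ee_rot"],degrees=True)
    T=Ro.from_euler('xyz',[180,0,yaw],degrees=True)
    rv=(R.inv()*T).as_rotvec()
    print("t",round(s["time_s"],2),"tcp",s["ee_pos"].round(1),"rot",s["ee_rot"].round(2),"q6",s["qpos"][5].round(1),"F",s["force"].round(1),"w",round(s["gripper_width"],1))
    print(" turn rad",rv.round(4)," shift (tool axes after turn) m",(T.inv().apply(np.array(t)-s["ee_pos"])/1000).round(4))
E
python3 - <<'E'
from h import *
go([502,254,405],-1.3)
E
```

```text
time_s: 3.15
ee_pos: [395.2, -27.0, 405.2]
ee_rot: [180.0, -0.1, -1.4]
force: [1.0, -0.2, 0.1]
gripper_width: 89.8
t 3.15 tcp [395.2 -27.  405.2] rot [ 1.7998e+02 -9.0000e-02 -1.3600e+00] q6 85.8 F [ 1.  -0.2  0.1] w 89.8
 turn rad [ 0.0004 -0.0016 -0.001 ]  shift (tool axes after turn) m [ 1.004e-01 -2.833e-01  2.000e-04]
```

```bash
python3 -m jog '[[0.09,0.0201,-0.0569,0,0,0,0],[0.09,0.0201,-0.0569,0,0,0,0],[0.09,0.0201,-0.0569,0,0,0,0],[0.09,0.0201,-0.0569,0,0,0,0],[0.09,0.0201,-0.0569,0.02,0,0,0],[0.09,0,0,0.04,0,0,0],[0.09,0,0,0.02,0,0,0],[0.09,0,0,0,0,0,0]]'
python3 - <<'E'
from h import *
go([502,254,260],-1.3)
c,i,d=avg("side",1); cv2.imwrite("pics/s1.png",cv2.resize(np.clip(i,0,255).astype(np.uint8)[60:230,220:400],None,fx=4,fy=3.5,interpolation=cv2.INTER_CUBIC))
E
```

```text
time_s: 4.15
ee_pos: [501.4, 252.2, 323.5]
ee_rot: [179.9, 0.2, -1.3]
force: [0.4, 0.7, 0.7]
gripper_width: 90.2
t 4.15 tcp [501.4 252.2 323.5] rot [179.89   0.2   -1.34] q6 116.9 F [0.4 0.7 0.7] w 90.2
 turn rad [ 0.0019  0.0035 -0.0007]  shift (tool axes after turn) m [ 0.0006 -0.0018  0.0635]
```

View pics/s1.png

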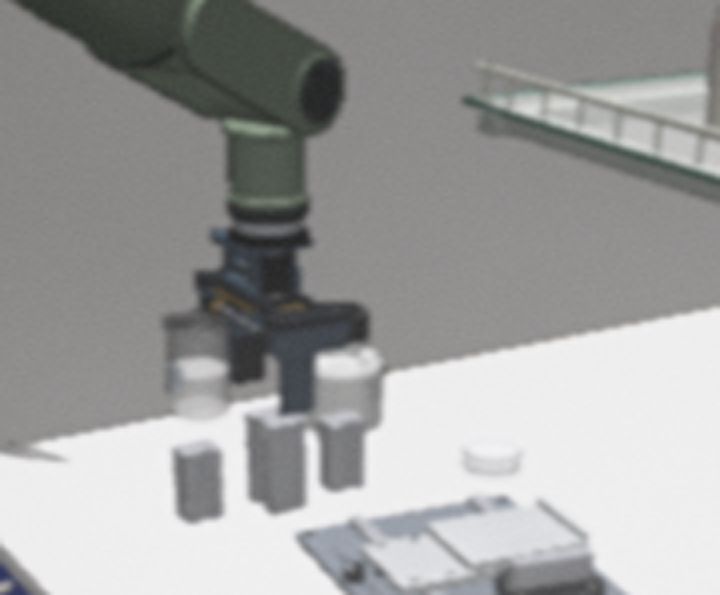

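```bash
python3 -m jog '[[0.09,0.0006,-0.0018,0.03,0,0,0],[0.09,0,0,0.0335,0,0,0],[0.09,0,0,0,0,0,0],[0.02,0,0,0,0,0,0],[0.02,0,0,0,0,0,0],[0.02,0,0,0,0,0,0],[0.02,0,0,0,0,0,0],[0.02,0,0,0,0,0,0]]' 20
python3 -m jog '[[0.02,0,0,-0.005,0,0,0],[0.02,0,0,-0.04,0,0,0],[0.02,0,0,-0.05,0,0,0],[0.02,0,0,-0.03,0,0,0],[0.02,0,0,0,0,0,0]]'
python3 - <<'E'
from h import *
go([502,254,260],-1.3)
c,i,d=avg("side",1); cv2.imwrite("pics/s2.png",cv2.resize(np.clip(i,0,255).astype(np.uint8)[60:230,220:400],None,fx=4,fy=3.5,interpolation=cv2.INTER_CUBIC))
c,i,d=avg("top",1); cv2.imwrite("pics/t2.png",cv2.resize(np.clip(i*1.3,0,255).astype(np.uint8)[150:300,200:400],None,fx=4,fy=4,interpolation=cv2.INTER_CUBIC))
E
```

```text
time_s: 5.2
ee_pos: [502.6, 253.6, 262.1]
ee_rot: [180.0, -0.0, -1.3]
force: [0.1, -3.2, 4.3]
gripper_width: 52.2
time_s: 5.82
ee_pos: [502.6, 254.3, 388.1]
ee_rot: [-179.9, -0.2, -1.4]
force: [0.4, -0.8, -6.6]
gripper_width: 51.0
t 5.83 tcp [502.6 254.3 388.1] rot [-179.87   -0.21   -1.35] q6 117.0 F [ 0.4 -0.8 -6.6] w 51.0
 turn rad [-0.0023 -0.0036 -0.001 ]  shift (tool axes after turn) m [-0.0006  0.0003  0.1281]
```

View pics/s2.png

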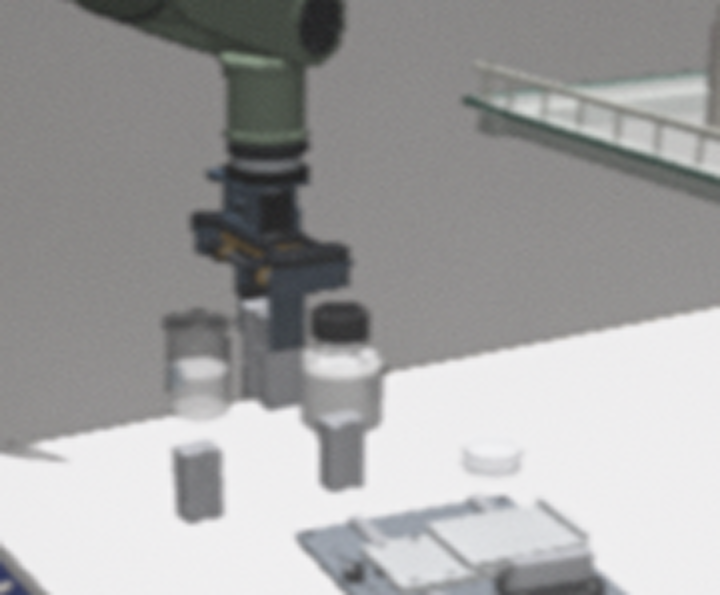

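View pics/t2.png

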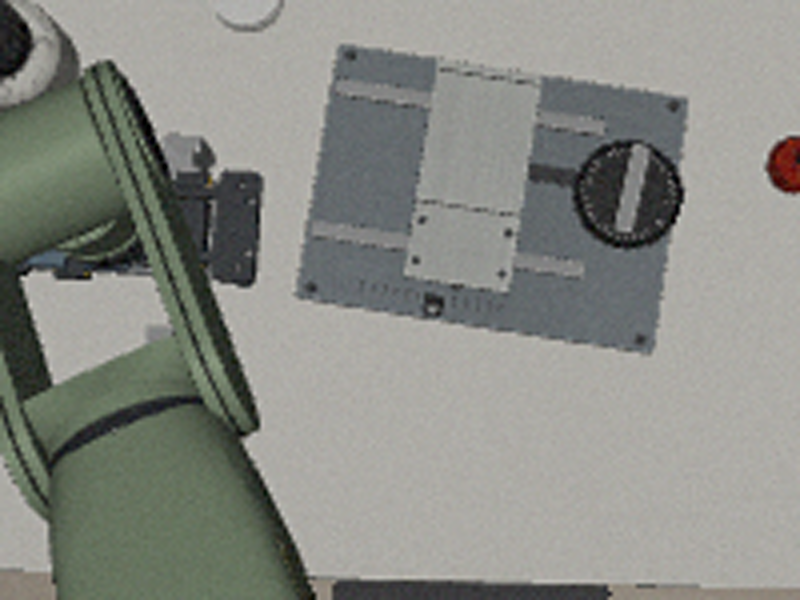

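```bash
python3 -m jog '[[0.02,0,0,0,0,0,0.108],[0.02,0.0136,0.0556,0,0,0,0],[0.02,0.0136,0.0556,0,0,0,0],[0.02,0.0136,0.0556,0,0,0,0],[0.02,0.0136,0.0556,0,0,0,0],[0.02,0,0,0.02,0,0,0],[0.02,0,0,0.02,0,0,0],[0.02,0,0,0,0,0,0]]'
python3 - <<'E'
from h import *
go([528.3,26,300],-7.54)
E
```

```text
time_s: 6.92
ee_pos: [526.0, 26.1, 342.8]
ee_rot: [179.9, 0.5, -7.6]
force: [0.1, -0.8, -5.9]
gripper_width: 50.0
t 6.92 tcp [526.   26.1 342.8] rot [179.92   0.51  -7.58] q6 99.2 F [ 0.1 -0.8 -5.9] w 50.0
 turn rad [ 0.0014  0.0089 -0.0006]  shift (tool axes after turn) m [ 0.0023 -0.0002  0.0428]
```

```bash
python3 -m jog '[[0.02,0.0023,0,0.02,0,0,0],[0.02,0,0,0.016,0,0,0],[0.02,0,0,0,0,0,0],[0.02,0,0,0,0,0,0]]'
python3 -m jog '[[0.02,0,0,0.002,0,0,0],[0.02,0,0,0,0,0,0]]'
python3 -m jog '[[0.02,0,0,0.002,0,0,0],[0.02,0,0,0,0,0,0]]'
python3 - <<'E'
from h import *
go([528.3,26,300],-7.54)
c,i,d=avg("side",1); cv2.imwrite("pics/s3.png",cv2.resize(np.clip(i,0,255).astype(np.uint8)[130:260,260:420],None,fx=4.5,fy=4.5,interpolation=cv2.INTER_CUBIC))
E
```

```text
time_s: 7.42
ee_pos: [529.7, 26.2, 311.1]
ee_rot: [-180.0, -0.1, -7.5]
force: [0.8, 0.5, -5.1]
gripper_width: 50.1
time_s: 7.68
ee_pos: [529.4, 26.0, 308.9]
ee_rot: [-180.0, -0.0, -7.5]
force: [-0.4, 0.1, -5.1]
gripper_width: 50.0
time_s: 7.92
ee_pos: [529.3, 26.0, 306.5]
ee_rot: [180.0, 0.0, -7.5]
force: [0.4, -0.8, -4.8]
gripper_width: 49.9
t 7.92 tcp [529.3  26.  306.5] rot [ 1.7999e+02  2.0000e-02 -7.5500e+00] q6 99.1 F [ 0.4 -0.8 -4.8] w 49.9
 turn rad [ 0.0001  0.0003 -0.0001]  shift (tool axes after turn) m [-0.001   0.0001  0.0065]
```

View pics/s3.png

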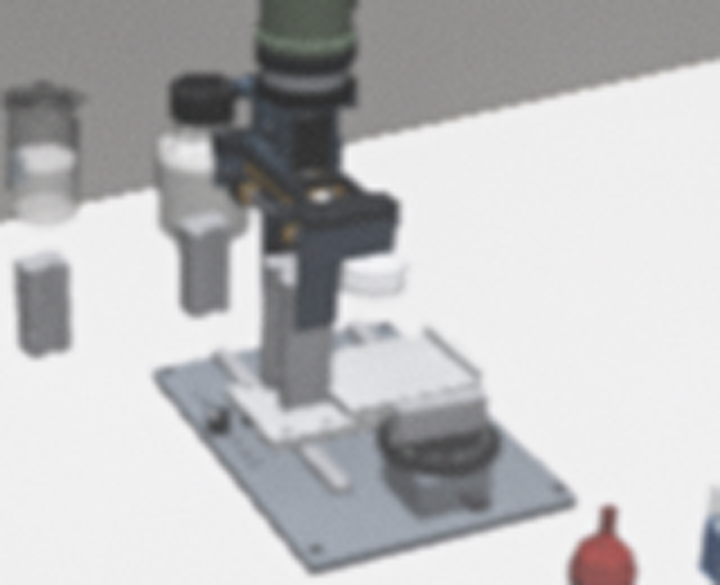

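```bash
python3 -m jog '[[0.02,-0.001,0,0.003,0,0,0],[0.02,0,0,0.002,0,0,0],[0.02,0,0,0,0,0,0]]'
python3 -m jog '[[0.02,0,0,0.0015,0,0,0],[0.02,0,0,0,0,0,0]]'
python3 -m jog '[[0.02,0,0,0.0015,0,0,0],[0.02,0,0,0,0,0,0]]'
```

```text
time_s: 8.35
ee_pos: [528.4, 26.2, 301.3]
ee_rot: [180.0, 0.0, -7.5]
force: [0.0, -0.4, -4.8]
gripper_width: 50.3
time_s: 8.6
ee_pos: [528.4, 26.2, 300.0]
ee_rot: [180.0, 0.0, -7.5]
force: [-0.9, -0.4, -5.6]
gripper_width: 49.7
time_s: 8.85
ee_pos: [528.5, 26.1, 299.3]
ee_rot: [-180.0, -0.0, -7.5]
force: [-2.0, -0.3, 0.7]
gripper_width: 49.7
```

```bash
python3 -m jog '[[0.02,0.0015,0,0,0,0,0],[0.02,0,0,0,0,0,0]]'
python3 -m jog '[[0.02,0.0015,0,0,0,0,0],[0.02,0,0,0,0,0,0]]'
```

```text
time_s: 9.1
ee_pos: [529.4, 26.0, 299.4]
ee_rot: [180.0, 0.1, -7.6]
force: [-4.6, 0.0, 5.4]
gripper_width: 50.2
time_s: 9.35
ee_pos: [530.5, 25.8, 299.4]
ee_rot: [180.0, 0.2, -7.6]
force: [-5.7, 0.2, 8.1]
gripper_width: 50.5
```

```bash
python3 -m jog '[[0.02,0,0,-0.0008,0,0,0],[0.02,0.001,0,0,0,0,0],[0.02,0,0,0,0,0,0]]'
python3 -m jog '[[0.02,0.0015,0,0,0,0,0],[0.02,0,0,0,0,0,0]]'
```

```text
time_s: 9.72
ee_pos: [531.6, 25.7, 299.5]
ee_rot: [180.0, 0.2, -7.5]
force: [-6.9, 0.0, 4.9]
gripper_width: 50.0
time_s: 9.98
ee_pos: [533.2, 25.5, 299.7]
ee_rot: [180.0, 0.2, -7.5]
force: [-5.6, 0.3, 4.9]
gripper_width: 49.7
```

```bash
python3 -m jog '[[0.06,0,0,0,0,0,0],[0.075,0,0,0,0,0,0],[0.075,0,0,0,0,0,0],[0.075,0,0,0,0,0,0],[0.075,0,0,-0.02,0,0,0],[0.075,0,0,-0.05,0,0,0],[0.04,0,0,-0.02,0,0,0],[0.0,0,0,0,0,0,0],[0.0,0,0,0,0,0,0]]'
python3 - <<'E'
from h import *
c,i,d=avg("side",2); cv2.imwrite("pics/s4.png",cv2.resize(np.clip(i,0,255).astype(np.uint8)[130:260,260:420],None,fx=4.5,fy=4.5,interpolation=cv2.INTER_CUBIC))
go([440,38,310],-7.54)
E
```

```text
time_s: 11.1
ee_pos: [533.6, 25.4, 388.2]
ee_rot: [180.0, 0.1, -7.5]
force: [0.0, -0.9, 0.5]
gripper_width: 47.8
t 11.2 tcp [533.6  25.4 387.8] rot [ 1.7997e+02  1.6000e-01 -7.5400e+00] q6 99.0 F [ 0.6 -0.3 -0.6] w 39.7
 turn rad [ 0.0006  0.0029 -0.0001]  shift (tool axes after turn) m [-0.0944 -0.0002  0.0778]
```

View pics/s4.png

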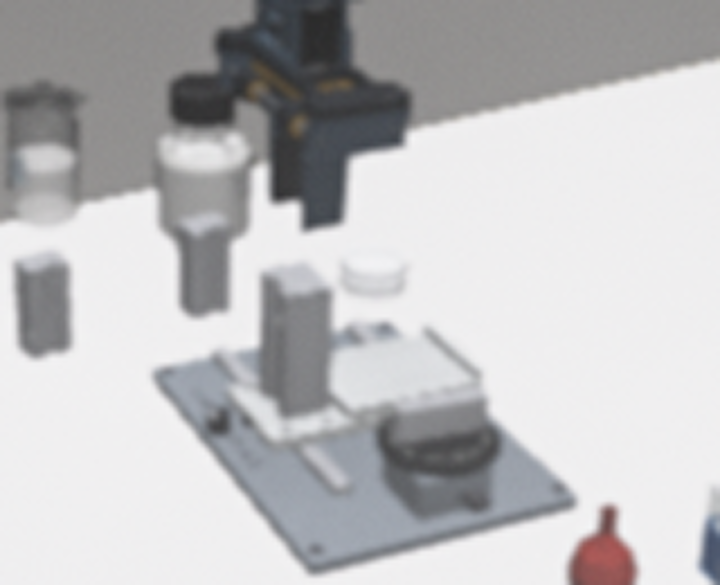

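```bash
python3 -m jog '[[0.0,-0.055,0,0,0,0,0],[0.0,0,0,0.04,0,0,0],[0.0,0,0,0.028,0,0,0],[0.0,0,0,0,0,0,0],[0.0,0.008,0,0,0,0,0],[0.0,0.006,0,0,0,0,0],[0.0,0.005,0,0,0,0,0],[0.0,0.005,0,0,0,0,0],[0.0,0.005,0,0,0,0,0],[0.0,0.005,0,0,0,0,0]]'
python3 - <<'E'
from h import *
c,i,d=avg("side",1); cv2.imwrite("pics/s5.png",cv2.resize(np.clip(i,0,255).astype(np.uint8)[130:260,260:420],None,fx=4.5,fy=4.5,interpolation=cv2.INTER_CUBIC))
E
```

```text
time_s: 12.45
ee_pos: [513.5, 28.1, 321.5]
ee_rot: [180.0, -0.0, -7.5]
force: [-0.9, 0.8, -0.2]
gripper_width: 0.5
```

View pics/s5.png

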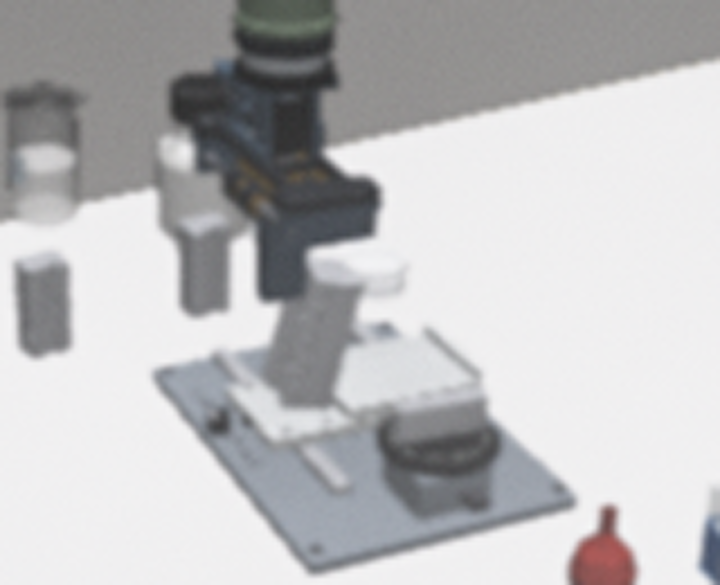

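Tipping as intended (block leaning in the crop at about (315,330), leaned on the fingers). I continue slowly.

```bash
python3 -m jog '[[0.0,0.004,0,0,0,0,0],[0.0,0.004,0,0,0,0,0],[0.0,0.004,0,0,0,0,0],[0.0,0.004,0,0,0,0,0],[0.0,0.004,0,0,0,0,0],[0.0,0.003,0,0,0,0,0],[0.0,0,0,0,0,0,0]]'
python3 - <<'E'
from h import *
c,i,d=avg("side",1); cv2.imwrite("pics/s6.png",cv2.resize(np.clip(i,0,255).astype(np.uint8)[130:260,260:420],None,fx=4.5,fy=4.5,interpolation=cv2.INTER_CUBIC))
E
```

```text
time_s: 13.38
ee_pos: [536.1, 25.2, 321.3]
ee_rot: [180.0, -0.0, -7.5]
force: [-0.2, 0.2, -1.2]
gripper_width: 0.2
```

View pics/s6.png

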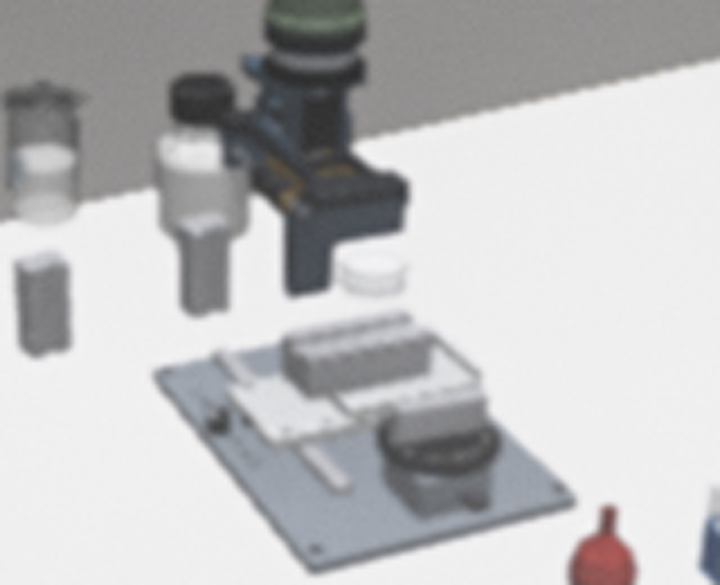

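```bash
python3 -m jog '[[0.0,-0.02,0.05,-0.02,0,0,0],[0.04,0,0.06,0,0,0,0],[0.07,0,0.06,0,0,0,0],[0.07,0,0.06,0,0,0,0],[0.07,0,0.04,0,0,0,0],[0.07,0,0,0,0,0,0]]'
python3 - <<'E'
from h import *
c,i,d=avg("top",4); np.save("top1.npy",i); np.save("top1d.npy",d)
v=np.clip(i*1.3,0,255).astype(np.uint8)
cv2.imwrite("pics/t7.png",cv2.resize(v[140:250,260:390],None,fx=5.5,fy=5.5,interpolation=cv2.INTER_CUBIC))
E
```

```text
time_s: 14.18
ee_pos: [480.0, -242.1, 341.3]
ee_rot: [180.0, -0.0, -7.8]
force: [-0.4, 0.0, -0.3]
gripper_width: 47.8
```

View pics/t7.png

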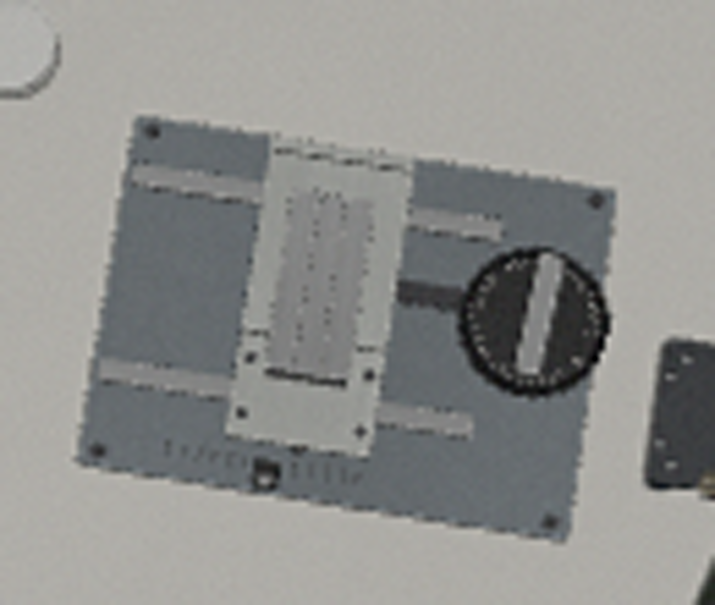

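Run:
```python
from h import *
c=Cam(vision.grab_frame("top"));img=np.load("top1.npy");p=np.load("stage.npy")
Ls=[((-125,135),(100,135),(0,1)),((-125,-175),(-125,135),(-1,0)),((-125,-175),(0-60,-175),(0,-1)),((100,-175),(100,-60),(1,0)),((100,60),(100,135),(1,0))]
print(edgefit(c,img,p,Ls,14))
L=[((-55,25),(55,25),(0,1)),((-55,-25),(55,-25),(0,-1)),((55,-25),(55,-9),(1,0)),((55,9),(55,25),(1,0)),((-55,-25),(-55,-9),(-1,0)),((-55,9),(-55,25),(-1,0))]
o=p[:2]+rot(p[2])@[13,0]
b,r,n=edgefit(c,img,[*o,p[2]],L,88,span=6)
print(b,r,n,"stage xy",rot(p[2]).T@(b[:2]-p[:2]),"yaw rel",np.degrees(b[2]-p[2]))
for xr,z,nm in (((-60,100),88,"r88"),):
    xs,ys,q=rect(c,img,p,z,xr,(-60,60),.25)
    v=np.clip(q*1.6,0,255).astype(np.uint8)
    for y in (25,0,-25): cv2.line(v,(int((60-y)/.25),0),(int((60-y)/.25),640),(0,0,255),1)
    for x in (68,-42,-29,81): cv2.line(v,(0,int((100-x)/.25)),(60,int((100-x)/.25)),(0,255,0),1)
    cv2.imwrite(f"pics/{nm}.png",v[:600])
```

```text
(array([ 5.82091796e+02,  1.88488836e+01, -1.31616028e-01]), np.float64(0.6180967246499307), 200)
[ 6.00879119e+02  1.73909745e+01 -1.36601945e-01] 0.731581471001082 175 stage xy [18.81513252  1.01218123] yaw rel -0.28214665972687253
```

View pics/r88.png

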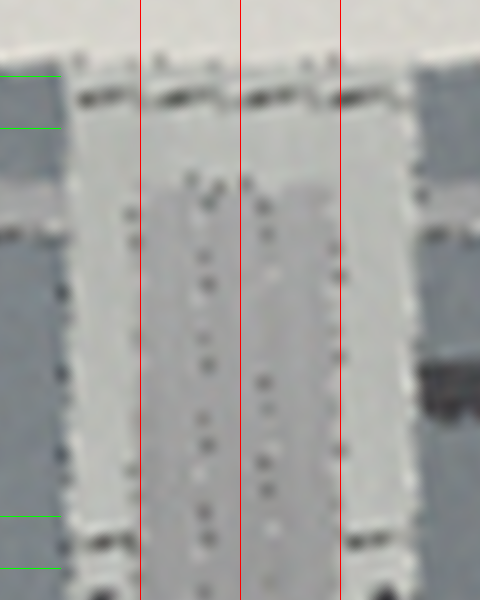

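Run:
```python
from h import *
c=Cam(vision.grab_frame("top"));img=np.load("top1.npy");p=np.load("stage.npy")
L=[((-55,25),(55,25),(0,1)),((-55,-25),(55,-25),(0,-1)),((55,-25),(55,-9),(1,0)),((55,9),(55,25),(1,0)),((-55,-25),(-55,-9),(-1,0)),((-55,9),(-55,25),(-1,0))]
o=p[:2]+rot(p[2])@[-1,1]
b,r,n=edgefit(c,img,[*o,p[2]],L,88,span=5)
print(b,r,n,"stage xy",rot(p[2]).T@(b[:2]-p[:2]),"yaw rel",np.degrees(b[2]-p[2]))
xs,ys,q=rect(c,img,p,88,(-90,100),(-60,60),.33)
cv2.imwrite("pics/r88b.png",np.clip(q*1.6,0,255).astype(np.uint8))
```

```text
[ 5.81745016e+02  1.97945933e+01 -1.35123958e-01] 0.5416698939184066 240 stage xy [-0.46891642  0.88273468] yaw rel -0.19746426761817756
```

View pics/r88b.png

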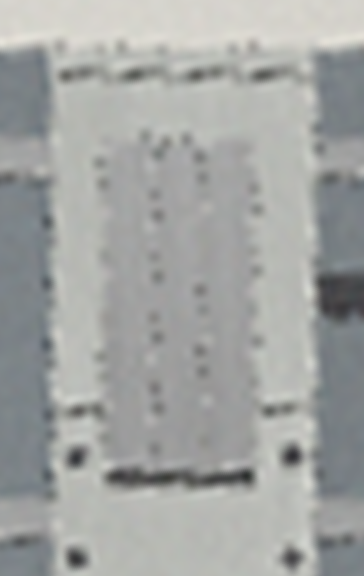

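Run:
```python
from h import *
go([581.75,19.8,300],-7.74)
```

```text
t 14.47 tcp [ 480.8 -238.7  341.4] rot [-1.7999e+02  1.0000e-02 -7.4500e+00] q6 69.8 F [-0.1  1.   0.4] w 68.8
 turn rad [-0.0002  0.0001  0.0051]  shift (tool axes after turn) m [ 0.0652 -0.2697  0.0414]
```

```bash
python3 -m jog '[[0.075,0.013,-0.0539,0,0,0,0],[0.075,0.013,-0.0539,0,0,0,0],[0.075,0.013,-0.0539,0,0,0,0],[0.075,0.013,-0.0539,0,0,0,0],[0.075,0.013,-0.0539,0,0,0,0],[0.075,0,0,0.03,0,0,0],[0.075,0,0,0.02,0,0,0],[0.075,0,0,0,0,0,0]]' 8
python3 - <<'E'
from h import *
go([581.75,19.8,248],-7.54)
E
```

```text
time_s: 15.48
ee_pos: [579.7, 19.9, 290.0]
ee_rot: [180.0, 0.2, -7.4]
force: [-0.3, -0.2, 0.3]
gripper_width: 74.9
t 15.47 tcp [579.7  19.9 290. ] rot [179.97   0.22  -7.44] q6 98.3 F [-0.3 -0.2  0.3] w 74.9
 turn rad [0.0006 0.0038 0.0017]  shift (tool axes after turn) m [ 0.002  -0.0001  0.042 ]
```

```bash
python3 -m jog '[[0.075,0.002,0,0.02,0,0,0],[0.075,0,0,0.02,0,0,0],[0.075,0,0,0,0,0,0],[0.05,0,0,0,0,0,0],[0.04,0,0,0,0,0,0],[0.04,0,0,0,0,0,0],[0.04,0,0,0,0,0,0]]' 8
python3 - <<'E'
from h import *
p=np.load("stage.npy");t=p[:2]+rot(p[2])@[26,0]
go([*t,250],-7.54)
E
```

```text
time_s: 16.35
ee_pos: [582.7, 18.6, 252.3]
ee_rot: [-180.0, -0.1, -7.6]
force: [-0.7, 0.6, 4.8]
gripper_width: 50.1
t 16.35 tcp [582.7  18.6 252.3] rot [-1.7998e+02 -9.0000e-02 -7.5500e+00] q6 98.2 F [-0.7  0.6  4.8] w 50.1
 turn rad [-0.0004 -0.0016 -0.0002]  shift (tool axes after turn) m [ 0.0254 -0.0002  0.0023]
```

```bash
python3 -m jog '[[0.04,0.008,0,0,0,0,0],[0.04,0.008,0,0,0,0,0],[0.04,0.007,0,0,0,0,0],[0.04,0,0,0,0,0,0]]'
python3 -m jog '[[0.04,0.0015,0,0,0,0,0],[0.04,0,0,0,0,0,0]]'
python3 -m jog '[[0.04,0.0015,0,0,0,0,0],[0.04,0,0,0,0,0,0]]'
python3 -m jog '[[0.04,0.0015,0,0,0,0,0],[0.04,0,0,0,0,0,0]]'
```

```text
time_s: 16.85
ee_pos: [603.9, 15.5, 251.2]
ee_rot: [180.0, 0.4, -7.6]
force: [-5.6, 0.8, 5.5]
gripper_width: 49.7
time_s: 17.1
ee_pos: [604.5, 15.5, 251.1]
ee_rot: [180.0, 0.5, -7.6]
force: [-8.0, 1.5, 6.9]
gripper_width: 49.8
time_s: 17.35
ee_pos: [606.0, 15.3, 251.1]
ee_rot: [180.0, 0.5, -7.6]
force: [-7.7, 1.6, 6.3]
gripper_width: 50.1
time_s: 17.6
ee_pos: [607.6, 15.1, 251.1]
ee_rot: [180.0, 0.5, -7.6]
force: [-7.2, 0.2, 6.7]
gripper_width: 49.7
```

```bash
python3 -m jog '[[0.04,0.0015,0,0,0,0,0],[0.04,0,0,0,0,0,0]]'
python3 -m jog '[[0.04,0.001,0,0,0,0,0],[0.04,0,0,0,0,0,0]]'
```

```text
time_s: 17.85
ee_pos: [609.0, 14.9, 251.1]
ee_rot: [180.0, 0.5, -7.6]
force: [-8.2, 1.4, 6.1]
gripper_width: 49.8
time_s: 18.1
ee_pos: [609.9, 14.8, 251.1]
ee_rot: [180.0, 0.5, -7.6]
force: [-7.6, 1.4, 7.4]
gripper_width: 49.8
```

```bash
python3 -m jog '[[0.06,0,0,0,0,0,0],[0.075,0,0,0,0,0,0],[0.075,0,0,0,0,0,0],[0.075,0,0,-0.03,0,0,0],[0.075,0,0,-0.05,0,0,0],[0.075,-0.02,0.056,0,0,0,0],[0.075,-0.02,0.056,0,0,0,0],[0.075,-0.02,0.056,0,0,0,0],[0.075,-0.02,0.056,0,0,0,0],[0.075,0,0.03,0,0,0,0],[0.075,0,0,0,0,0,0]]'
cat >> h.py <<'E'
def blk(nm,ty=0,x0=26):
    c,img,d=avg("top",4);p=np.load("stage.npy");np.save(nm+".npy",img)
    L=[((-55,25),(55,25),(0,1)),((-55,-25),(55,-25),(0,-1)),((55,-25),(55,-9),(1,0)),((55,9),(55,25),(1,0)),((-55,-25),(-55,-9),(-1,0)),((-55,9),(-55,25),(-1,0))]
    o=p[:2]+rot(p[2])@[x0,ty]
    b,r,n=edgefit(c,img,[*o,p[2]],L,88,span=4)
    print(r,n,"block stage xy",rot(p[2]).T@(b[:2]-p[:2])-[0,ty],"yaw rel",np.degrees(b[2]-p[2]))
    xs,ys,q=rect(c,img,p,88,(-90,100),(-60+ty,60+ty),.33)
    cv2.imwrite(f"pics/{nm}.png",np.clip(q*1.6,0,255).astype(np.uint8))
    return c,img,d,p
E
python3 - <<'E'
from h import *
blk("b2")
go([0,0,0],-7.54)
E
```

```text
time_s: 19.48
ee_pos: [499.1, -228.6, 331.5]
ee_rot: [180.0, -0.0, -7.7]
force: [-0.2, 0.3, -0.1]
gripper_width: 75.0
0.3204812067906282 239 block stage xy [23.74566053  0.60326426] yaw rel -0.9647734260517269
t 19.68 tcp [ 499.8 -225.8  331.3] rot [-1.7998e+02  1.0000e-02 -7.4800e+00] q6 72.0 F [-0.3  0.9  0.4] w 74.9
 turn rad [-0.0004  0.0002  0.0011]  shift (tool axes after turn) m [-0.5251 -0.1582  0.3313]
```

View pics/b2.png

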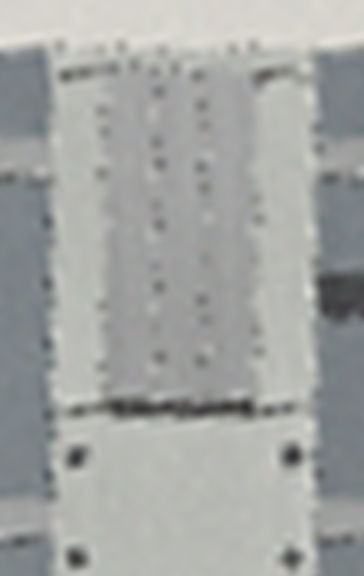

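Run:
```python
from h import *
p=np.load("stage.npy");t=p[:2]+rot(p[2])@[-68,0]
go([*t,331],-7.54)
```

```text
t 19.68 tcp [ 499.8 -225.8  331.3] rot [-1.7998e+02  1.0000e-02 -7.4800e+00] q6 72.0 F [-0.3  0.9  0.4] w 74.9
 turn rad [-0.0004  0.0002  0.0011]  shift (tool axes after turn) m [-0.0185 -0.2533  0.0003]
```

```bash
python3 -m jog '[[0.04,-0.0037,-0.0507,0,0,0,0],[0.02,-0.0037,-0.0507,0,0,0,0],[0.02,-0.0037,-0.0507,0,0,0,0],[0.02,-0.0037,-0.0507,0,0,0,0],[0.02,-0.0037,-0.0507,0,0,0,0],[0.02,0,0,0.02,0,0,0],[0.02,0,0,0.04,0,0,0],[0.02,0,0,0.02,0,0,0],[0.02,0,0,0,0,0,0]]'
python3 - <<'E'
from h import *
p=np.load("stage.npy");t=p[:2]+rot(p[2])@[-48,0]
go([*t,251],-7.54)
E
```

```text
time_s: 20.8
ee_pos: [513.8, 28.2, 250.1]
ee_rot: [180.0, 0.2, -7.4]
force: [0.3, -0.1, 0.6]
gripper_width: 20.0
t 20.8 tcp [513.8  28.2 250.1] rot [179.97   0.22  -7.44] q6 99.3 F [ 0.3 -0.1  0.6] w 20.0
 turn rad [0.0006 0.0038 0.0018]  shift (tool axes after turn) m [ 0.0209  0.0003 -0.0009]
```

```bash
python3 -m jog '[[0.02,0.008,0,0,0,0,0],[0.02,0.006,0,0,0,0,0],[0.02,0.003,0,0,0,0,0],[0.02,0,0,0,0,0,0]]'
for i in 1; do python3 -m jog '[[0.02,0.0015,0,0,0,0,0],[0.02,0,0,0,0,0,0]]'; done
python3 -m jog '[[0.02,0.0015,0,0,0,0,0],[0.02,0,0,0,0,0,0]]'
```

```text
time_s: 21.3
ee_pos: [531.6, 24.7, 251.7]
ee_rot: [-180.0, -0.0, -7.6]
force: [-0.3, 0.2, -0.4]
gripper_width: 19.8
time_s: 21.55
ee_pos: [532.4, 24.5, 251.3]
ee_rot: [180.0, 0.1, -7.6]
force: [-1.6, -0.1, 1.2]
gripper_width: 19.9
time_s: 21.8
ee_pos: [533.0, 24.5, 251.2]
ee_rot: [180.0, 0.3, -7.6]
force: [-6.9, 1.0, 5.2]
gripper_width: 20.2
```

```bash
python3 -m jog '[[0.02,0.001,0,0,0,0,0],[0.02,0,0,0,0,0,0]]'
python3 -m jog '[[0.02,0.001,0,0,0,0,0],[0.02,0,0,0,0,0,0]]'
```

```text
time_s: 22.05
ee_pos: [533.4, 24.4, 251.3]
ee_rot: [180.0, 0.4, -7.6]
force: [-8.0, 1.5, 6.8]
gripper_width: 20.0
time_s: 22.3
ee_pos: [533.7, 24.4, 251.3]
ee_rot: [180.0, 0.5, -7.6]
force: [-10.7, 1.6, 8.2]
gripper_width: 19.9
```

```bash
python3 -m jog '[[0.02,0.0015,0,0,0,0,0],[0.02,0,0,0,0,0,0]]'
python3 -m jog '[[0.02,0.0015,0,0,0,0,0],[0.02,0,0,0,0,0,0]]'
```

```text
time_s: 22.55
ee_pos: [535.9, 24.1, 251.2]
ee_rot: [180.0, 0.4, -7.6]
force: [-8.0, 0.8, 6.4]
gripper_width: 19.8
time_s: 22.8
ee_pos: [537.2, 23.9, 251.2]
ee_rot: [180.0, 0.4, -7.6]
force: [-8.4, 1.1, 6.1]
gripper_width: 19.8
```

```bash
python3 -m jog '[[0.02,-0.012,0,0,0,0,0],[0.02,-0.02,0,-0.03,0,0,0],[0.02,0,0.05,-0.03,0,0,0],[0.02,0,0.056,-0.02,0,0,0],[0.03,0,0.056,0,0,0,0],[0.04,0,0.056,0,0,0,0],[0.05,0,0.03,0,0,0,0],[0.05,0,0,0,0,0,0]]'
python3 - <<'E'
from h import *
c,img,d,p=blk("b3")
for dx in (-60,-40,20,20,20,70):pass
def at(x,y,z):
    u,v=c.proj([[*(rot(p[2])@[x,y]+p[:2]),z]])[0];u,v=int(round(u)),int(round(v));zz=d[v,u];return (c.P@[(u-c.cx)/c.f*zz,(v-c.cy)/c.f*zz,zz,1])[2].round(1)
print([at(x,15,88) for x in (-20,0,20,40,60,72)],[at(x,-15,88) for x in (-20,0,20,40,60,72)],"groove",[at(x,0,81) for x in (-20,0,20,40,60)],"bed",[at(x,35,48) for x in (-20,20,60)])
go([0,0,0],-7.54)
E
```

```text
time_s: 23.8
ee_pos: [474.6, -219.7, 331.3]
ee_rot: [180.0, -0.1, -7.7]
force: [-0.8, 0.5, 0.0]
gripper_width: 49.6
0.31887538881589705 238 block stage xy [27.3019265   0.28876938] yaw rel -1.1000380525484652
[np.float64(87.5), np.float64(86.0), np.float64(88.1), np.float64(87.4), np.float64(89.0), np.float64(90.7)] [np.float64(88.9), np.float64(90.2), np.float64(86.0), np.float64(86.5), np.float64(90.2), np.float64(87.5)] groove [np.float64(83.9), np.float64(82.0), np.float64(81.7), np.float64(84.3), np.float64(81.9)] bed [np.float64(50.9), np.float64(48.4), np.float64(50.6)]
t 24.0 tcp [ 475.  -216.9  331.3] rot [-1.7999e+02 -1.0000e-02 -7.4800e+00] q6 71.7 F [ 0.3  0.5 -0. ] w 50.0
 turn rad [-0.0002 -0.0001  0.001 ]  shift (tool axes after turn) m [-0.4994 -0.1527  0.3313]
```

View pics/b3.png

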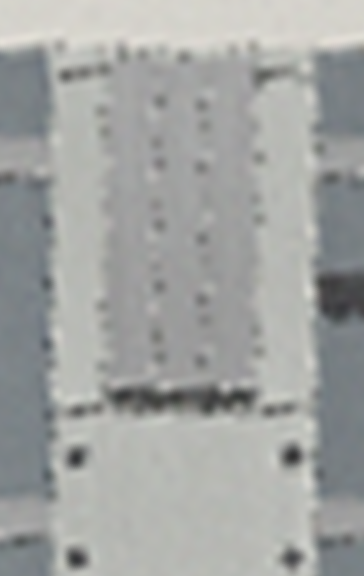

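```bash
cat >> h.py <<'E'
def bar(c,img,p,a0):
    L=[((-37,8),(37,8),(0,1)),((-37,-8),(37,-8),(0,-1)),((37,-8),(37,8),(1,0)),((-37,-8),(-37,8),(-1,0))]
    o=p[:2]+rot(p[2])@[0,-130]
    b,r,n=edgefit(c,img,[*o,p[2]+a0],L,98,span=6)
    print("bar world",b[:2].round(1),"stage",(rot(p[2]).T@(b[:2]-p[:2])).round(2),"yaw world",np.degrees(b[2]).round(2),r.round(2),n);return b
E
python3 - <<'E'
from h import *
c=Cam(vision.grab_frame("top"));p=np.load("stage.npy")
for f in ("top0","b3"):
  for a in (0,-.1,.1): bar(c,np.load(f+".npy"),p,a)
go([565,-110,320],-7.54)
E
```

```text
bar world [ 565.8 -110.1] stage [   0.76 -129.96] yaw world -11.77 0.55 160
bar world [ 565.8 -110.1] stage [   0.76 -129.96] yaw world -11.76 0.55 160
bar world [ 565.8 -110.1] stage [   0.75 -129.96] yaw world -11.76 0.57 160
bar world [ 565.7 -110.1] stage [   0.72 -129.98] yaw world -11.69 0.51 160
bar world [ 565.7 -110.1] stage [   0.71 -129.98] yaw world -11.69 0.52 160
bar world [ 565.7 -110.1] stage [   0.71 -129.98] yaw world -11.68 0.52 160
t 24.05 tcp [ 475.1 -216.8  331.4] rot [-1.7999e+02 -1.0000e-02 -7.4600e+00] q6 71.7 F [-1.3 -0.5 -0.2] w 50.1
 turn rad [-0.0002 -0.0001  0.0013]  shift (tool axes after turn) m [ 0.0751 -0.1177  0.0114]
```

```bash
python3 -m jog '[[0.05,0.0375,-0.0588,0,0,0,0],[0.05,0.0377,-0.0588,0,0,0,0],[0.05,0,0,0.01,0,0,0.074],[0.05,0,0,0.02,0,0,0],[0.05,0,0,0,0,0,0]]'
python3 - <<'E'
from h import *
go([565.4,-110,263],-11.7)
E
```

```text
time_s: 24.68
ee_pos: [555.1, -121.0, 300.1]
ee_rot: [-180.0, 0.2, -11.7]
force: [0.5, -1.0, -0.5]
gripper_width: 50.3
t 24.68 tcp [ 555.1 -121.   300.1] rot [-179.99    0.2   -11.67] q6 88.2 F [ 0.5 -1.  -0.5] w 50.3
 turn rad [-0.0001  0.0035  0.0005]  shift (tool axes after turn) m [ 0.0078 -0.0129  0.0371]
```

```bash
python3 -m jog '[[0.05,0.0078,-0.0129,0,0,0,0],[0.05,0,0,0.02,0,0,0],[0.05,0,0,0.016,0,0,0],[0.05,0,0,0,0,0,0]]'
python3 - <<'E'
from h import *
go([565.4,-110,263],-11.7)
E
```

```text
time_s: 25.18
ee_pos: [565.7, -111.0, 264.5]
ee_rot: [-180.0, 0.1, -11.8]
force: [0.7, -0.9, 1.8]
gripper_width: 50.2
t 25.18 tcp [ 565.7 -111.   264.5] rot [-1.800e+02  1.300e-01 -1.178e+01] q6 89.5 F [ 0.7 -0.9  1.8] w 50.2
 turn rad [-0.      0.0022 -0.0014]  shift (tool axes after turn) m [-0.0005 -0.0009  0.0015]
```

```bash
python3 -m jog '[[0.03,0,-0.0005,0,0,0,0],[0.01,0,0,0,0,0,0],[0.01,0,0,0,0,0,0],[0.01,0,0,0,0,0,0]]' 45
python3 -m jog '[[0.01,0,0,0,0,0,-0.09],[0.01,0,0,0,0,0,-0.09],[0.01,0,0,0,0,0,-0.09],[0.01,0,0,0,0,0,-0.09],[0.01,0,0,0,0,0,0]]'
python3 - <<'E'
from h import *
go([565.4,-110,263],-11.7); print(status.state()["torque"])
E
```

```text
time_s: 25.68
ee_pos: [565.9, -111.1, 265.8]
ee_rot: [180.0, -0.0, -11.8]
force: [-0.9, 0.0, 1.1]
gripper_width: 15.7
time_s: 26.3
ee_pos: [565.9, -111.0, 265.8]
ee_rot: [180.0, -0.0, 8.8]
force: [-1.3, -0.6, 2.1]
gripper_width: 15.6
t 26.3 tcp [ 565.9 -111.   265.8] rot [ 1.7998e+02 -3.0000e-02  8.7800e+00] q6 69.0 F [-1.3 -0.6  2.1] w 15.6
 turn rad [ 3.000e-04 -6.000e-04  3.575e-01]  shift (tool axes after turn) m [-0.0007 -0.0008  0.0028]
[-0.01568291  0.12590709  0.03523118]
```

```bash
python3 -m jog '[[0.01,0,0,0,0,0,-0.14],[0.01,0,0,0,0,0,-0.14],[0.01,0,0,0,0,0,-0.14],[0.01,0,0,0,0,0,-0.14],[0.01,0,0,0,0,0,-0.14],[0.01,0,0,0,0,0,-0.14],[0.01,0,0,0,0,0,0]]'
python3 - <<'E'
from h import *
go([565.4,-110,263],-11.7); print(status.state()["torque"])
E
python3 -m jog '[[0.01,0,0,0,0,0,-0.14],[0.01,0,0,0,0,0,-0.14],[0.01,0,0,0,0,0,-0.14],[0.01,0,0,0,0,0,-0.14],[0.01,0,0,0,0,0,-0.14],[0.01,0,0,0,0,0,-0.14],[0.01,0,0,0,0,0,0]]'
python3 - <<'E'
from h import *
go([565.4,-110,263],-11.7); print(status.state()["torque"])
c,i,d=avg("side",1); cv2.imwrite("pics/s8.png",cv2.resize(np.clip(i,0,255).astype(np.uint8)[130:260,260:420],None,fx=4.5,fy=4.5,interpolation=cv2.INTER_CUBIC))
c,i,d=avg("top",1);v=np.clip(i*1.3,0,255).astype(np.uint8)
cv2.imwrite("pics/t8.png",cv2.resize(v[140:250,260:390],None,fx=5.5,fy=5.5,interpolation=cv2.INTER_CUBIC))
E
```

```text
time_s: 27.18
ee_pos: [565.8, -110.7, 265.7]
ee_rot: [-180.0, -0.0, 56.8]
force: [-1.2, 1.4, 4.6]
gripper_width: 15.3
t 27.18 tcp [ 565.8 -110.7  265.7] rot [-1.7998e+02 -2.0000e-02  5.6800e+01] q6 21.0 F [-1.2  1.4  4.6] w 15.3
 turn rad [-5.0000e-04 -0.0000e+00  1.1956e+00]  shift (tool axes after turn) m [-0.0005 -0.0006  0.0027]
[ 0.25586854  0.32763606 -0.00612227]
time_s: 28.05
ee_pos: [565.4, -110.6, 265.7]
ee_rot: [-179.9, -0.1, 104.9]
force: [-2.8, 1.3, 5.1]
gripper_width: 15.5
t 28.05 tcp [ 565.4 -110.6  265.7] rot [-1.7993e+02 -6.0000e-02  1.0493e+02] q6 -27.2 F [-2.8  1.3  5.1] w 15.5
 turn rad [-1.8000e-03  7.0000e-04  2.0356e+00]  shift (tool axes after turn) m [-0.0002 -0.0006  0.0027]
[0.25494808 0.40924889 0.05085269]
```

View pics/s8.png

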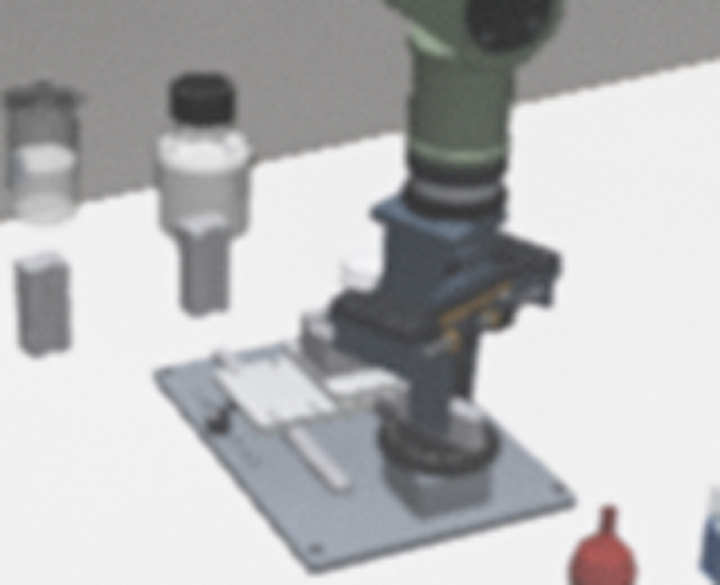

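View pics/t8.png

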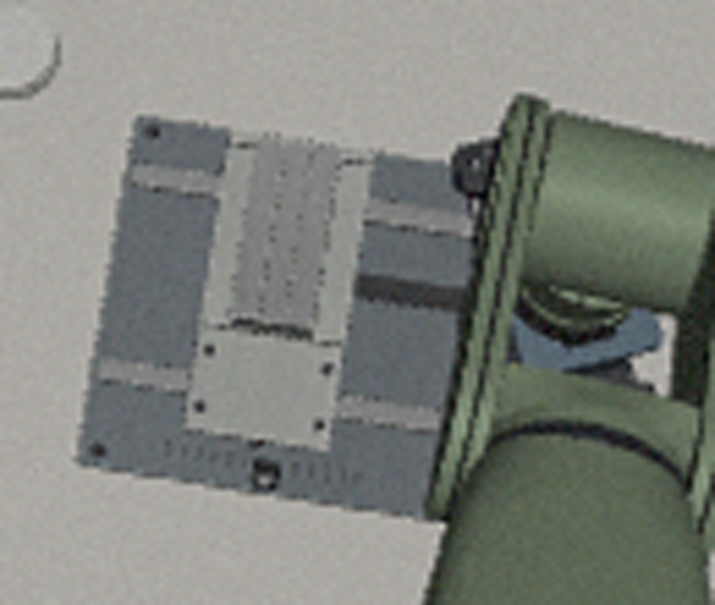

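```bash
cat >> h.py <<'E'
def tab(c,img,p,t0):
    o=p[:2]+rot(p[2])@[0,t0]
    L=[((-93,45),(-40,45),(0,1)),((-93,-45),(-40,-45),(0,-1)),((-95,-44),(-95,-8),(-1,0)),((-95,8),(-95,44),(-1,0))]
    b,r,n=edgefit(c,img,[*o,p[2]],L,36,span=4)
    return (rot(p[2]).T@(b[:2]-p[:2])).round(2),np.degrees(b[2]-p[2]).round(2),r.round(2)
def dark(c,img,p,xr,yr,z=30,thr=None,bg=None):
    xs,ys,q=rect(c,img,p,z,xr,yr,.25);g=q.mean(2);bg=np.percentile(g,80)
    w=np.clip(bg-18-g,0,None);return (w.sum(0)*ys).sum()/w.sum()
E
python3 - <<'E'
from h import *
c,i8,d=avg("top",12);np.save("top8.npy",i8);p=np.load("stage.npy")
for f,t in (("top0",0),("top1",0),("b3",0),("top8",25)):
    im=np.load(f+".npy");print(f,tab(c,im,p,t),"clip",[round(dark(c,im,p,xr,(4,29)),2) for xr in ((-122,-103),(-112,-104),(-116,-104))],"ptr",round(dark(c,im,p,(-100,-96.5),(t-8,t+8)),2))
xs,ys,r=rect(c,np.load("top8.npy"),p,30,(-130,-80),(-40,80),.16)
cv2.imwrite("pics/rect30b.png",np.clip(r*1.8,0,255).astype(np.uint8))
E
```

```text
top0 (array([ 1.33, -0.28]), np.float64(-0.43), np.float64(0.3)) clip [np.float64(15.87), np.float64(16.24), np.float64(15.81)] ptr 0.02
top1 (array([ 1.34, -0.26]), np.float64(-0.44), np.float64(0.29)) clip [np.float64(15.81), np.float64(16.24), np.float64(15.79)] ptr 0.17
b3 (array([ 1.33, -0.4 ]), np.float64(-0.51), np.float64(0.31)) clip [np.float64(15.9), np.float64(16.29), np.float64(15.9)] ptr 0.31
top8 (array([ 1.31, 25.07]), np.float64(-0.44), np.float64(0.31)) clip [np.float64(15.81), np.float64(16.27), np.float64(15.8)] ptr 26.0
```

View pics/rect30b.png

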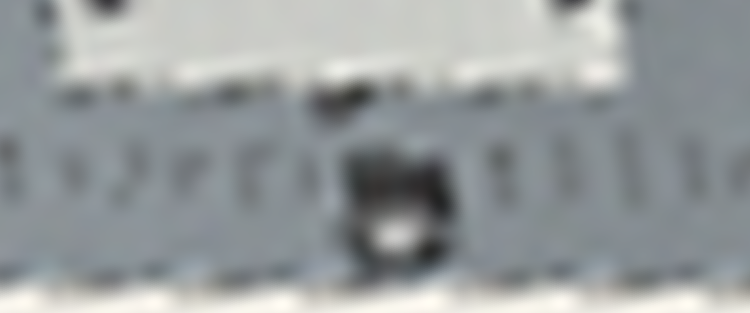

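Run:
```python
from h import *
c=Cam(vision.grab_frame("top"));p=np.load("stage.npy")
im=np.mean([np.load(f+".npy") for f in ("top0","top1","b3","top8")],axis=0).mean(2)
uv=c.proj([[*(rot(p[2])@[-110,16]+p[:2]),30]])[0];u0,v0=uv.round().astype(int);print(uv)
for v in range(v0-5,v0+7):
    q=c.back([[u,v] for u in range(u0-6,u0+7)],30)[:,:2];s=(q-p[:2])@rot(p[2])
    print(v,"  ".join(f"{im[v,u]:3.0f}({s[k,0]:.0f},{s[k,1]:.1f})" for k,u in enumerate(range(u0-6,u0+7))))
```

```text
[308.12573329 224.7234272 ]
220  79(-97,39.0)   79(-97,35.7)   81(-96,32.3)   73(-96,29.0)   67(-95,25.6)   56(-95,22.3)   79(-94,19.0)   75(-94,15.6)  105(-93,12.3)  101(-93,8.9)  123(-92,5.6)  119(-92,2.2)  117(-91,-1.1)
221  82(-101,38.5)   79(-100,35.1)   80(-100,31.8)   75(-99,28.4)   72(-99,25.1)   77(-98,21.8)   80(-98,18.4)   78(-97,15.1)   80(-97,11.7)   78(-96,8.4)   66(-95,5.0)   47(-95,1.7)   63(-94,-1.6)
222  69(-104,37.9)   78(-104,34.6)   80(-103,31.2)   82(-103,27.9)   82(-102,24.6)   82(-101,21.2)   81(-101,17.9)   79(-100,14.5)   78(-100,11.2)   78(-99,7.9)   78(-99,4.5)   61(-98,1.2)   59(-98,-2.2)
223  79(-107,37.4)   80(-107,34.0)   69(-106,30.7)   81(-106,27.4)   53(-105,24.0)   52(-105,20.7)   60(-104,17.3)   80(-104,14.0)   81(-103,10.7)   81(-103,7.3)   79(-102,4.0)   78(-102,0.6)   77(-101,-2.7)
224  79(-111,36.8)   80(-110,33.5)   69(-110,30.2)   82(-109,26.8)   37(-109,23.5)   34(-108,20.1)   37(-108,16.8)   39(-107,13.5)   44(-107,10.1)   79(-106,6.8)   80(-106,3.4)   59(-105,0.1)   77(-104,-3.2)
225  79(-114,36.3)   80(-114,33.0)   81(-113,29.6)   84(-11
[... 696 characters left out ...]
  55(-120,8.0)   78(-119,4.7)   80(-119,1.3)   80(-118,-2.0)   79(-118,-5.3)
229 131(-127,34.1)  103(-127,30.8)   98(-126,27.5)   76(-126,24.1)   65(-125,20.8)   75(-125,17.5)   66(-124,14.1)   78(-124,10.8)   87(-123,7.5)   79(-123,4.1)   78(-122,0.8)   79(-122,-2.5)   78(-121,-5.9)
230 131(-131,33.6)  130(-130,30.3)  131(-130,26.9)  131(-129,23.6)  131(-129,20.3)  131(-128,16.9)  131(-128,13.6)  132(-127,10.3)  107(-127,6.9)   97(-126,3.6)   79(-126,0.3)   70(-125,-3.1)   82(-125,-6.4)
231 130(-134,33.1)  130(-134,29.7)  131(-133,26.4)  131(-133,23.1)  131(-132,19.7)  131(-132,16.4)  131(-131,13.1)  132(-130,9.7)  131(-130,6.4)  130(-129,3.1)  130(-129,-0.3)  130(-128,-3.6)  131(-128,-6.9)
```

```bash
python3 -m jog '[[0.01,0,0,0,0,0,0.13],[0.01,0,0,0,0,0,0.13],[0.01,0,0,0,0,0,0.13],[0.01,0,0,0,0,0,0.13],[0.01,0,0,0,0,0,0.13],[0.01,0,0,0,0,0,0.13],[0.01,0,0,0,0,0,0.13],[0.01,0,0,0,0,0,0.13],[0.01,0,0,0,0,0,0]]'
python3 - <<'E'
from h import *
go([565.4,-110,263],41.15);p=np.load("stage.npy")
c,im,d=avg("top",8);np.save("top9.npy",im);t=17.7
print(tab(c,im,p,t),"ptr",round(dark(c,im,p,(-100,-96.5),(t-8,t+8)),2))
xs,ys,r=rect(c,im,p,30,(-130,-80),(-40,80),.16)
cv2.imwrite("pics/rect30c.png",np.clip(r*1.8,0,255).astype(np.uint8))
E
```

```text
time_s: 29.92
ee_pos: [565.8, -110.7, 265.7]
ee_rot: [-180.0, -0.0, 45.4]
force: [-2.3, 0.3, 5.6]
gripper_width: 15.3
t 29.93 tcp [ 565.8 -110.7  265.7] rot [-1.7999e+02 -1.0000e-02  4.5450e+01] q6 32.3 F [-2.3  0.3  5.6] w 15.3
 turn rad [-0.0001 -0.0002  0.075 ]  shift (tool axes after turn) m [ 0.0001 -0.0008  0.0027]
(array([ 1.25, 17.43]), np.float64(-0.08), np.float64(0.33)) ptr 17.62
```

View pics/rect30c.png

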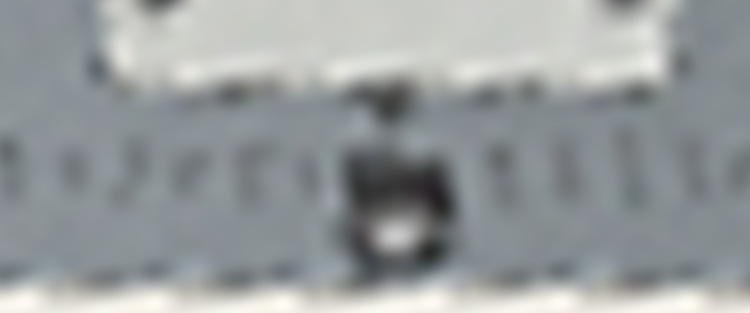

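```bash
python3 -m jog '[[0.01,0,0,0,0,0,0.04],[0.01,0,0,0,0,0,0.037],[0.01,0,0,0,0,0,0],[0.01,0,0,0,0,0,0]]'
python3 - <<'E'
from h import *
go([565.4,-110,263],41);p=np.load("stage.npy");s=status.state();print("pred",15*(np.radians(s["ee_rot"][2]+7.54)+.25))
c,im,d=avg("top",8);np.save("top10.npy",im);t=16.5
print(tab(c,im,p,t),"ptr",round(dark(c,im,p,(-100,-96.5),(t-8,t+8)),2))
xs,ys,r=rect(c,im,p,30,(-130,-80),(-40,80),.16)
cv2.imwrite("pics/rect30d.png",np.clip(r*1.8,0,255).astype(np.uint8))
E
```

```text
time_s: 30.82
ee_pos: [565.8, -110.8, 265.7]
ee_rot: [-180.0, -0.0, 41.1]
force: [-1.7, 1.5, 6.0]
gripper_width: 15.7
t 30.82 tcp [ 565.8 -110.8  265.7] rot [-1.7999e+02 -1.0000e-02  4.1120e+01] q6 36.6 F [-1.7  1.5  6. ] w 15.7
 turn rad [-0.0001 -0.0002  0.0021]  shift (tool axes after turn) m [ 0.0002 -0.0009  0.0027]
pred 16.489827002206596
(array([ 1.21, 16.95]), np.float64(0.27), np.float64(0.31)) ptr 14.46
```

View pics/rect30d.png

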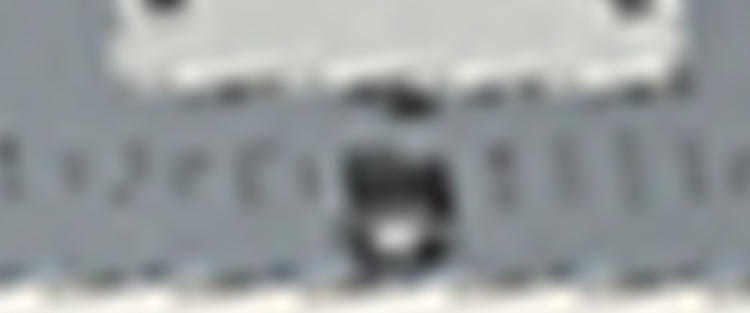

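```bash
python3 -m jog '[[0.03,0,0,0,0,0,0],[0.05,0,0,0,0,0,0],[0.05,0,0,0,0,0,0],[0.05,0,0,-0.03,0,0,0],[0.05,0,0,-0.06,0,0,0],[0.05,0,0,0,0,0,0]]'
python3 - <<'E'
from h import *
go([480,-400,360],41)
E
```

```text
time_s: 31.98
ee_pos: [567.1, -111.1, 360.2]
ee_rot: [179.5, -0.4, 41.1]
force: [-0.2, -0.3, 0.4]
gripper_width: 50.0
t 31.98 tcp [ 567.1 -111.1  360.2] rot [179.5   -0.37  41.1 ] q6 36.7 F [-0.2 -0.3  0.4] w 50.0
 turn rad [ 0.0088 -0.0064  0.0017]  shift (tool axes after turn) m [-2.552e-01  1.609e-01  2.000e-04]
```

```bash
python3 -m jog '[[0.05,-0.0425,0.0268,0,0,0,0],[0.05,-0.0425,0.0268,0,0,0,0],[0.05,-0.0425,0.0268,0,0,0,0],[0.05,-0.0425,0.0268,0,0,0,0],[0.05,-0.0425,0.0268,0,0,0,0],[0.05,-0.0425,0.0268,0,0,0,0],[0.05,0,0,0,0,0,0]]'
python3 - <<'E'
from h import *
c,im,d,p=blk("b4",16.5,27)
b=bar(c,im,p,.85);w=b[2]-p[2];print("wheel rad",w,"table pred",15*(w+.25))
t=16.5;print(tab(c,im,p,t),"ptr",[round(dark(c,im,p,(-101,-96),(t-k,t+k)),2) for k in (6,8)])
cv2.imwrite("pics/t11.png",cv2.resize(np.clip(im*1.3,0,255).astype(np.uint8)[140:250,260:390],None,fx=5.5,fy=5.5,interpolation=cv2.INTER_CUBIC))
_,i,_=avg("side",2); cv2.imwrite("pics/s11.png",cv2.resize(np.clip(i,0,255).astype(np.uint8)[130:260,260:420],None,fx=4.5,fy=4.5,interpolation=cv2.INTER_CUBIC))
E
```

```text
time_s: 32.85
ee_pos: [478.1, -402.5, 353.8]
ee_rot: [-179.9, 0.1, 40.9]
force: [0.4, 0.1, -0.7]
gripper_width: 49.9
0.3501746299038402 239 block stage xy [27.6581515   0.74711126] yaw rel -0.28346964076258696
bar world [ 564.6 -110.7] stage [  -0.32 -130.69] yaw world 41.22 0.35 160
wheel rad 0.8511374825859392 table pred 16.517062238789087
(array([ 1.22, 16.88]), np.float64(0.26), np.float64(0.31)) ptr [np.float64(14.78), np.float64(14.78)]
```

View pics/t11.png

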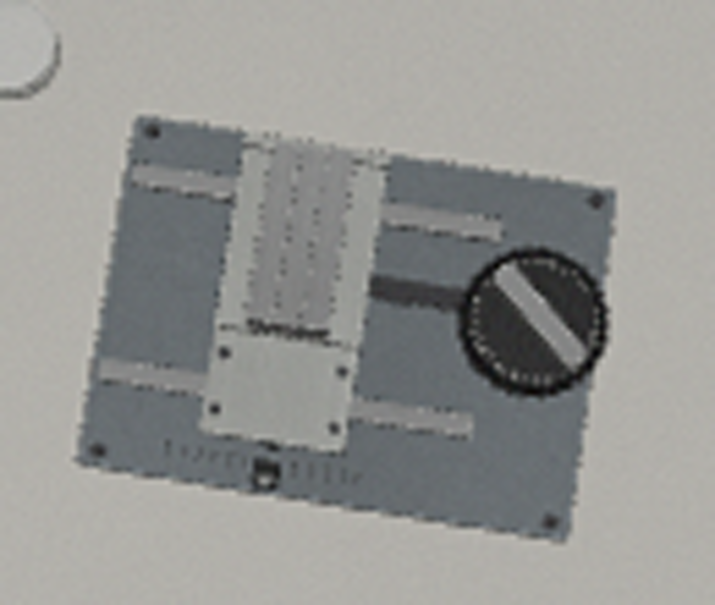

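View pics/s11.png

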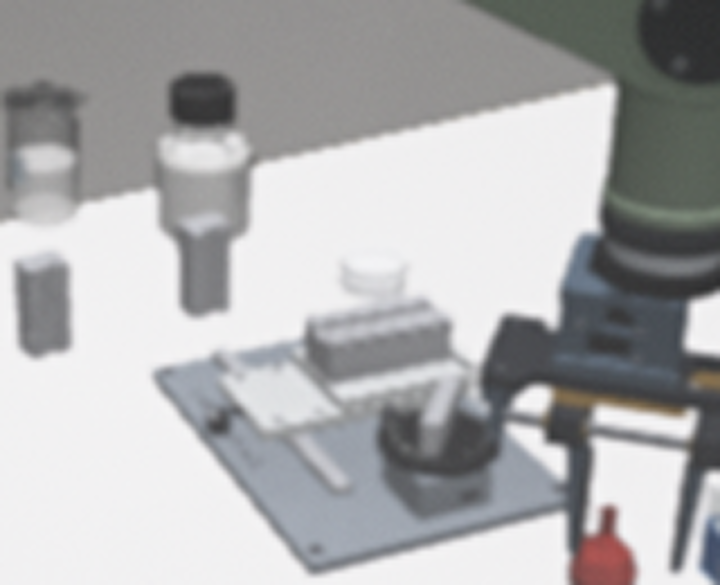

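Run:
```python
from workcell import ticket,vision
for l in ("bottle","beaker","pipette_bulb","tip_box","timer"):
    print(l,[([round(x) for x in d["location"]],round(d["p"],2)) for d in vision.find_in("top",l)][:1])
print(ticket.job_done())
```

```text
bottle [([659, 394, 99], 0.65)]
beaker [([548, 516, 70], 0.9)]
pipette_bulb [([598, -254, 41], 0.66)]
tip_box [([699, -336, 76], 0.59)]
timer [([424, -389, 15], 0.8)]
the job is handed in; nothing more can be done
None
```

The job is done and handed in at about 33 s of the 72 s allowed.

**What I did**
- I gripped the largest block, the middle of the three, and stood it on the sill against the step. I let go and backed off, then pushed it over with closed fingers.
- It landed flat with the groove up, but about 26 mm short of the middle of the bed. I slid it by gripping it from above, then pushed its near end towards the back stop.
- I wound the wheel left until the table stood at about 25.7 mm, roughly 9 mm past the index. Then I turned it clockwise only, let go and moved away.

**Last checks**
- **Block:** its centre is about 1.7 mm behind the bed's middle and 0.7 mm to the left. It is 0.3° out of square and its top is at about 88 mm.
- **Block fit:** the bed leaves only 1 mm of room before the back stop, so part of that 1.7 mm is measuring error. The same fit gave about 1° out of square before the wheel was turned.
- **Index:** the bar reads 41.2°, which puts the table at 16.5 mm with the play taken up clockwise. I judged the index clip's tip to be at about 16.4 mm from its edges in the pictures.
- **Where the checks disagree:** the other image readings scatter by 1 to 2 mm. The table edges gave 16.9 mm, the small pointer in the last picture 14.8 mm, and the clip's dark centroid 15.8 to 16.3 mm. One pixel is about 3.4 mm there, so I trusted the wheel angle, which had matched the pictures at 25.7 and 17.6 mm.
- **Bystanders:** the arm did not go near the bottle, beaker or tip box, and passed well above the bulb and timer. In the last picture the networks placed the beaker and timer within about 8 mm of where they first saw them. The other three have no starting reading to compare with.

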